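# Let two sample tins out of a gravity feed past its safety catch

### The job

Slide the safety catch on the control box fully open, then press the release button it uncovers all the way down and keep it down until both tins have rolled out past the gate to the low end of the lane. Then slide the catch fully back home over the button. Do not touch the tins, and leave the jar and the wooden block where they stand.

Things in the scene. Friction and masses are not known exactly. Their poses are not given: they have to be found in the camera images.
- station: The fixed feed: base plate, grey control box and, right of it at zero yaw, a sloping aluminium lane. Origin on the bench under mid-lane, in line with the button; x runs up the lane (away from the robot at zero yaw), y left, z up. Box: x -6 to 106 mm, y -46 to 114, top at z 70; on it two guide rails along y, near x 0 and 100, tops at z 89 (screws to 91), clear gap 78 mm.
- lane_mid (a point): Middle of the lane floor (station x 0, y -100, z 48 mm). Lane: 320 mm long, x -160 to 160, centre line y = -100 mm, 40 mm wide inside, falling 10 degrees towards -x, floor at z 20 at the low end; walls 30 mm above the floor, closed at both ends.
- gate (a joint): How far the gate is lowered, in m. The gate is a plate across the lane at station x = -5 mm; at 0 it stands 15 mm above the lane floor and holds the tins. It goes down by 2.2 times the button's stroke (0.0198 with the button fully down), so only a nearly full press lets tins roll over it. It rises when the button is let go and stops any tin not yet past.
- shutter (a joint): Safety catch: how far it is slid open, in m, along the station's +y. 0 is fully home (button covered), 0.072 fully open against its stop (button wholly clear). It may start up to 10 mm short of home, still covering the button. It stays where it is left; moving it takes about 2 to 3 N.
- catch_grip (a point): Centre of the black grip bar that stands on the catch: 44 mm long in the station's x, 10 mm thick in y, top 10 mm above this point (z 111.5 mm). The catch is a flat steel plate 88 mm (x) by 66 mm (y), bar in its middle; the plate's top is 16 mm below this point (z 85.5), with a 2 mm high foot, 18 mm wide in y, round the bar. Push the bar from either side or pinch it.
- button_top (a point): Centre of the top of the round grey release button, 44 mm across, at z 81 mm when up; it lies under the catch plate at x = 50, y = 0 mm in the station's frame and is pressed straight down.
- button (a joint): How far the button is pressed, in m: 0 up, 0.009 fully down (about 4.5 N). It springs back up when let go.
- tin_1_center (a point): Centre of the first tin, a round aluminium tin 62 mm across and 34 mm thick, about 50 g, standing on edge in the lane against the gate. At the low end its centre lies below x = -100 mm in the station's frame.
- tin_2_center (a point): Centre of the second, equal tin, on edge right behind the first. At the low end it rests behind the first, centre at about x = -70 mm in the station's frame.
- jar: Screw-top sample jar standing on the bench in front of the box or beyond the lane, 60 mm across, 85 mm tall; origin at the centre of its foot. To be left alone.
- block: Beech block 45 x 96 x 35 mm lying on the bench in front of the control box; origin at the centre of its underside. To be left alone.
- tin_1: The same tin 1; its origin lies at the centre of one flat face, 17 mm from the tin's centre.
- tin_2: The same tin 2; its origin lies at the centre of one flat face, 17 mm from the tin's centre.
Not all that is in view belongs to the job. What is shaped like the tin_2 but turquoise is not meant. Leave any red look-alike of the tin_1 alone.

How it is judged:
By the outcome, as a careful person would: the job done as asked, in the order asked, and still so for the second after the job is handed in, with the robot touching nothing.
It also fails if it takes over 42 s, if anything falls off the work surface, if the arm or the gripper's body presses on something with over 40 N, if the wrist force passes 120 N, or if a joint passes its speed limit or range.

### The arm

A 6-joint arm with a two-finger parallel gripper is mounted at the origin on the work surface; the furniture and walls round the work are solid. World frame = base frame: x ahead of the robot, y to its left, z up, the work surface at z = 0. Lengths are in mm, angles in rad, forces in N, time in s.
With the tool pointing down it reaches from about 200 to 875 mm from the base axis. Payload 3.4 kg.
Tool frame: the origin (TCP) lies midway between the tips of the shut fingers; the grasp point (between the pads) lies 19 mm behind it (bot.hold_point_z is the distance from the TCP to the grasp point, in mm); z points along the fingers, y is the line along which they close (so a half turn about z gives the same grasp; the last joint's range is limited). The gripper opens to 94 mm and grips with 3 to 60 N. Pads are 16 mm wide; open, the fingers measure 119 mm over their backs; the gripper's body (75 mm by 177 mm) begins 78 mm behind the grasp point.
Start: joints at [1.192, 0.276, 1.505, -0, 1.361, -0.121], TCP at [146.615, 556.03, 205.493] pointing down, gripper open.
Joint ranges: [-2.89, 2.89], [-0.75, 2.08], [0.22, 2.7], [-1.18, 4.32], [0.11, 2.71], [-2.7, 2.7]. Speed limits (rad/s): [2.57, 2.57, 3.14, 3.14, 3.14, 3.14].

### API

Orientations are given as a unit quaternion [w, x, y, z].
In Python, from workcell import bot, optics, order gives the robot as it stands. The module is installed in compiled form; this text tells all that it offers.
- The arm moves only by the tool carry_out, never from a script. Its argument "deltas" is a list of rows, each a list of 7 numbers: the turn, a rotation vector about the tool's x, y, z scaled (see below), then the shift along the tool's x, y, z scaled (see below), then the opening, from -1 (shut) to 1 (fully open). In form: [[ax, ay, az, dx, dy, dz, gripper], ...]. A call has 1 to 5 rows; each row shifts and turns the commanded pose from where the row before left it, along the tool's axes as they then stand; what a row does not reach is not made up. The controller multiplies each number of a shift by 30 mm and each number of a turn by 5 degrees. A row lasts 1/12 s, in which the tool goes at most 41.7 mm and 7.16 degrees, less where a joint would pass 70% of its speed; a pose out of reach is approached as far as the arm can. A call with a number of a shift or a turn outside -1 to 1 is refused whole. A call with a gripper value outside its range is refused whole. The fingers move at their own pace and stop on an object; "newtons" is the grip in N (left out, the last holds). Time passes only in rows, so rows that do not move let the fingers close. It gives the time, the measured TCP pose, the force, the opening and the grip force at its end, in the units of the state.
- bot.observe(): the state, without advancing time (a new reading comes with each control period).
- optics.get_image(name): name is "scene" or "side" or "wrist"; returns (picture, depth): 384x512x3 uint8, red, green, blue; 384x512 float32, mm along the optical axis (not along the pixel's ray), 0 where there is no reading.
- optics.camera_info(name): a dict with "mtx" (3x3 intrinsics, pixels), "R" (3x3) and "t" (3): a world point X has camera coordinates R X + t. Camera axes: x right, y down, z forward; pixel columns grow to the right and rows downward; lengths in mm; the calibration is good to about 2 mm. A picture is of the moment at which its call begins: read the wrist's pose just before it. camera_info takes no time and is no camera call; for the wrist camera it gives the pose at the moment of the call.
- order.finish_job(): hands the job in; it is judged then, once.
The state is a dict: "t": time; "joint_positions": joint angles; "dq": joint speeds; "tau": joint torques, N m; "tcp_pos": TCP position; "ee_rot": TCP orientation; "force": force on the tool from outside, world axes, zero at the start; "wrist_torque": the same for the moment, N m; "gripper_width": finger opening in mm; "finger_force": force on a finger pad.
Only numpy, scipy, OpenCV 4.12 (cv2) and the standard library are available. Lean on these libraries where they do the work, as an engineer would, in place of code of your own. Each camera call takes 0.05 s, during which the arm holds its last target. There are 200 camera calls.

## Working session

There is one attempt and no reset: what is moved stays moved. The work goes in short steps, Python scripts to look and compute and a tool call to move; the robot and the scene stay as the last step left them, time stands still between calls to the robot, and variables do not carry over. Pictures are saved under pics/ and viewed, at most 10 in all, crops included, and the job is handed in when it is done.

Besides the shell and the picture viewer there is one more tool, called after "Request:" by a JSON object that holds its "name" and its "arguments", one argument or row to a line. carry_out: Moves the arm, as the interface text tells. Shifts and turns lie within -1 to 1; 1 stands for 30 mm of shift or 5 degrees of turn. Its arguments: {"type":"object","properties":{"deltas":{"type":"array","items":{"type":"array","items":{"type":"number","minimum":-1,"maximum":1}}},"newtons":{"type":"number"}},"required":["deltas"]}

```bash
mkdir -p pics; cat > h.py <<'E'
import numpy as np, cv2
from workcell import bot, optics, order
def shot(name,fn):
    ci=optics.camera_info(name); im,d=optics.get_image(name)
    cv2.imwrite('pics/%s.png'%fn,cv2.cvtColor(im,cv2.COLOR_RGB2BGR)); np.savez('pics/%s.npz'%fn,im=im,d=d,K=ci['mtx'],R=ci['R'],t=ci['t'])
def load(fn):
    z=np.load('pics/%s.npz'%fn); return z
def ray(z,u,v,h):
    R=z['R'];c=-R.T@z['t'];r=R.T@np.linalg.inv(z['K'])@np.array([u,v,1.])
    return c+r*(h-c[2])/r[2]
def cloud(z):
    d=z['d'];v,u=np.mgrid[:d.shape[0],:d.shape[1]]
    p=np.stack([u,v,np.ones_like(u)],-1)@np.linalg.inv(z['K']).T*d[...,None]
    return (p-z['t'])@z['R']
E
python3 - <<'E'
from h import *
s=bot.observe();print(s['t'],s['tcp_pos'],s['ee_rot'],s['gripper_width'],s['force'],bot.hold_point_z)
for n in('scene','side'):
    shot(n,n+'0');z=load(n+'0');print(n,(-z['R'].T@z['t']).round())
a=cv2.imread('pics/scene0.png');b=cv2.imread('pics/side0.png')
E
```

```text
0.0 [146.37246233 555.47366727 204.64780242] [-2.38140694e-04  1.28556272e-01  9.91701828e-01 -8.44129131e-04] 93.8260826280433 [ 0.21818844  0.2042201  -0.74359671] 18.8
scene [ -72. -449.  608.]
side [  84. -821.  434.]
```

View pics/scene0.png

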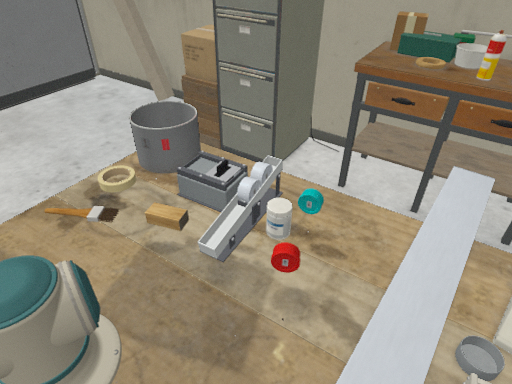

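View pics/side0.png

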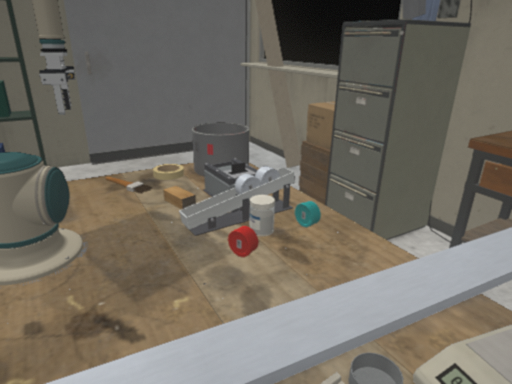

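The scene view shows the box at about (213,180), the black grip at (222,168), the lane from (225,240) to (275,165), and the bucket just beyond the box. The jar at (279,217) and block at (167,216) stand clear of the box top.

```bash
python3 - <<'E'
from h import *
z=load('scene0');P=cloud(z);im=z['im'].astype(int)
print('block',P[212,167].round(),'jar',P[205,279].round(),'bucket rim',P[108,165].round(),P[160,165].round())
m=np.zeros(im.shape[:2],bool);m[140:215,170:255]=1
dk=m&(im.max(2)<45);print('dark',dk.sum(),np.median(P[dk],0),)
for n in ('dark',):
    q=P[dk];q=q[q[:,2]>88];print(len(q),q.mean(0),q.min(0),q.max(0))
# box footprint: points z 66..95
q=P[m&(P[...,2]>64)&(P[...,2]<96)&(P[...,0]>200)&(P[...,0]<750)]
print(len(q),np.percentile(q,[2,50,98],axis=0).round())
r=cv2.minAreaRect(q[:,:2].astype(np.float32));print(r)
c=cv2.resize(cv2.imread('pics/scene0.png')[140:265,160:300],None,fx=5,fy=4.5,interpolation=cv2.INTER_CUBIC)
cv2.imwrite('pics/c1.png',c)
E
```

```text
block [375.  99.  35.] jar [ 498. -147.   85.] bucket rim [680. 390. 127.] [534. 261.  48.]
dark 120 [529.24427176  43.18652564 100.91040233]
119 [525.79797471  39.5028473  105.01663492] [ -72.23573701 -449.08262166   88.26417771] [558.15442427  50.29991569 608.11168342]
2292 [[455. -78.  65.]
 [524.  65.  80.]
 [609. 241.  93.]]
((534.231201171875, 82.84455871582031), (369.8846435546875, 157.16468811035156), 72.08650970458984)
```

View pics/c1.png

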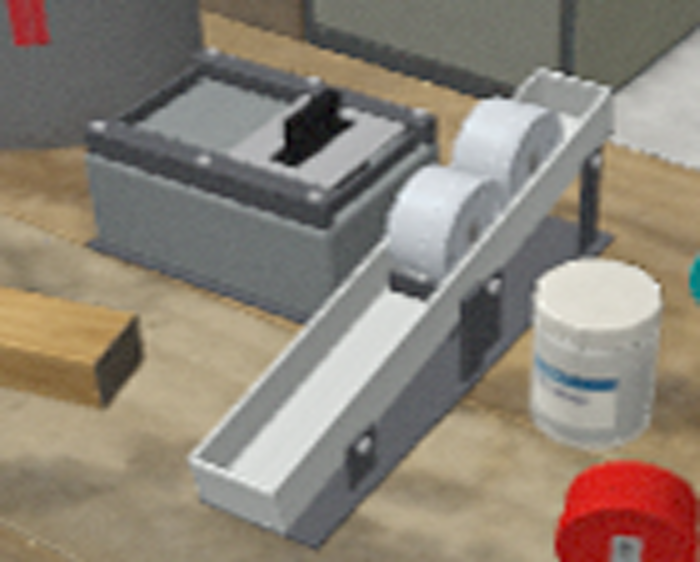

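The crop shows rail screws near crop (97,127), (205,160), (315,195) on the near rail and (210,55), (315,80), (435,115) on the far one. The grip bar top spans about (285,120) to (330,92), and the catch is near home.

```bash
python3 - <<'E'
from h import *
z=load('scene0');P=cloud(z);im=z['im'].astype(int)
f=lambda x,y,h:ray(z,160+x/5,140+y/4.5,h)[:2]
n=[f(*p,91) for p in((97,127),(205,160),(315,195))];b=[f(*p,91) for p in((210,55),(315,80),(435,115))]
print(np.round(n),np.round(b))
w=(n[0]-n[2]+b[0]-b[2]);ey=w/np.linalg.norm(w);yaw=np.arctan2(-ey[0],ey[1]);print('yaw',np.degrees(yaw),'sep',[np.linalg.norm(n[0]-n[2]),np.linalg.norm(b[0]-b[2])],[np.linalg.norm(n[i]-b[i]) for i in range(3)])
c=np.mean(n+b,0);print('centre',c)
m=np.zeros(im.shape[:2],bool);m[155:180,212:236]=1
q=P[m&(im.max(2)<60)&(P[...,2]>106)&(P[...,2]<118)];print(len(q),q.mean(0),q.std(0));print(cv2.minAreaRect(q[:,:2].astype(np.float32)))
ex=np.array([np.cos(yaw),np.sin(yaw)])
# lane walls: outer ends top wall corners
for p,h in(((192,462),54),((277,492),54),((612,85),107),((535,72),107)):print(f(*p,h).round())
print('station est',c-50*ex-34*ey)
E
```

```text
[[479. 145.]
 [484.  76.]
 [488.   8.]] [[575. 149.]
 [585.  82.]
 [589.   5.]]
yaw 4.756369434649951 sep [np.float64(137.33581206381373), np.float64(145.24186944596096)] [np.float64(96.77487736701366), np.float64(100.8001629236144), np.float64(100.84454848330942)]
centre [533.29568675  77.59808797]
41 [533.80923622  44.4732247  110.65184922] [12.68884493  2.00597635  2.16887719]
((534.5791015625, 45.729522705078125), (42.403568267822266, 7.536141395568848), 3.6835670471191406)
[323. -49.]
[328. -92.]
[649. -69.]
[638. -27.]
station est [486.28711797  39.56922444]
```

Request:
{"name": "carry_out", "arguments": {
  "deltas": [
    [0,0,-0.95,0,-0.5,0,-1],
    [0,0,-0.95,0,-0.5,0,-1],
    [0,0,-0.95,0,-0.5,0,-1],
    [0,0,-0.95,0,-0.5,0,-1]
  ],
  "newtons": 20
}}

```text
t: 0.43
tcp_pos: [138.2, 495.8, 204.9]
ee_rot: [-0.0, -0.039, 0.999, -0.001]
force: [0.2, -0.3, -0.9]
gripper_width: 70.9
finger_force: 0.0
```

Request:
{"name": "carry_out", "arguments": {
  "deltas": [
    [0,0,0,-0.6,-0.9,0,-1],
    [0,0,0,-0.6,-0.9,0,-1],
    [0,0,0,-0.6,-0.9,0,-1],
    [0,0,0,-0.6,-0.9,0,-1],
    [0,0,0,-0.6,-0.9,0,-1]
  ]
}}

```text
t: 0.85
tcp_pos: [238.7, 367.3, 205.2]
ee_rot: [-0.0, -0.037, 0.999, -0.0]
force: [0.6, -0.2, 0.3]
gripper_width: 37.0
finger_force: 0.0
```

Request:
{"name": "carry_out", "arguments": {
  "deltas": [
    [0,0,0,-0.6,-0.9,0,-1],
    [0,0,0,-0.6,-0.9,0,-1],
    [0,0,0,-0.6,-0.9,0,-1],
    [0,0,0,-0.6,-0.9,0,-1],
    [0,0,0,-0.6,-0.9,0,-1]
  ]
}}

```text
t: 1.27
tcp_pos: [338.4, 239.3, 205.3]
ee_rot: [-0.0, -0.037, 0.999, 0.0]
force: [0.7, -0.4, -1.0]
gripper_width: 3.9
finger_force: 0.0
```

Request:
{"name": "carry_out", "arguments": {
  "deltas": [
    [0,0,0,-0.6,-0.9,0,-1],
    [0,0,0,-0.6,-0.9,0,-1],
    [0,0,0,-0.6,-0.9,0,-1],
    [0,0,0,-0.6,-0.9,0,-1],
    [0,0,0,0,0,0,-1]
  ]
}}

```text
t: 1.68
tcp_pos: [421.4, 134.4, 205.2]
ee_rot: [0.001, -0.034, 0.999, -0.001]
force: [-0.1, 0.1, -0.2]
gripper_width: 0.5
finger_force: 0.0
```

Request:
{"name": "carry_out", "arguments": {
  "deltas": [
    [0,0,0,-0.6,-0.8,0,-1],
    [0,0,0,-0.7,-0.9,0,-1],
    [0,0,0,-0.7,-0.9,0,-1],
    [0,0,0,-0.7,-0.9,0,-1],
    [0,0,0,-0.7,-0.8,0,-1]
  ]
}}

```text
t: 2.1
tcp_pos: [529.5, 16.3, 205.2]
ee_rot: [-0.0, -0.037, 0.999, 0.0]
force: [0.1, 1.1, 0.2]
gripper_width: 0.5
finger_force: 0.0
```

```bash
python3 - <<'E'
from h import *
s=bot.observe();print(s['tcp_pos'],s['ee_rot'],s['force']);shot('wrist','w0')
z=load('w0');print((-z['R'].T@z['t']).round())
E
```

```text
[529.48378291  16.27192086 205.1649409 ] [-3.59182052e-04 -3.67569071e-02  9.99324159e-01  1.58639825e-04] [0.08339709 1.07429258 0.19605806]
[460.  10. 384.]
```

View pics/w0.png

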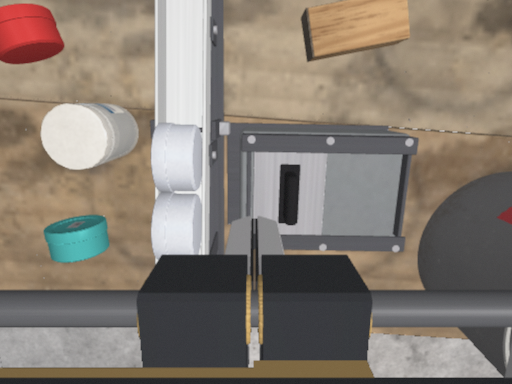

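The wrist view, taken from behind, shows near-rail screws at (251,140), (330,141), (409,143) and far-rail screws at (322,247), (399,244). The black bar spans (281–299, 165–224), and the fingertips are at about (254,222).

```bash
python3 - <<'E'
from h import *
z=load('w0');P=cloud(z);im=z['im'].astype(int)
for p in((251,140),(330,141),(409,143),(322,247),(399,244)):print(ray(z,*p,91)[:2].round(1),P[p[1],p[0]].round())
m=np.zeros(im.shape[:2],bool);m[155:232,272:306]=1
q=P[m&(im.max(2)<60)];t=q[(q[:,2]>106)&(q[:,2]<117)];print(len(q),len(t),t.mean(0),t[:,:2].min(0),t[:,:2].max(0),cv2.minAreaRect(t[:,:2].astype(np.float32)))
# plate edges along row 190
for v in(155,190,):
  print([(u,*P[v,u].round().astype(int),*im[v,u]) for u in range(240,335,6)])
E
```

```text
[488.2  10. ] [488.  10.  91.]
[484.1  78.7] [484.  79.  90.]
[480.9 147.6] [481. 148.  90.]
[583.3  83.6] [584.  84.  90.]
[575.1 155.4] [576. 157.  88.]
1068 576 [533.90069786  46.9766063  110.41519603] [513.12754621  41.62597956] [556.17835288  53.08224691] ((534.685791015625, 47.30696487426758), (42.99143981933594, 10.098756790161133), 2.7787814140319824)
[(240, np.int64(505), np.int64(1), np.int64(68), np.int64(90), np.int64(92), np.int64(93)), (246, np.int64(503), np.int64(6), np.int64(81), np.int64(123), np.int64(124), np.int64(126)), (252, np.int64(504), np.int64(12), np.int64(70), np.int64(142), np.int64(145), np.int64(147)), (258, np.int64(502), np.int64(17), np.int64(84), np.int64(183), np.int64(180), np.int64(183)), (264, np.int64(501), np.int64(23), np.int64(85), np.int64(184), np.int64(181), np.int64(186)), (270, np.int64(501), np.int64(28), np.int64(86), np.int64(186), np.int64(185), np.int64(189)), (276, np.int64(500), np.int64(33), np.int64(85), np.int64(182), np.int64(181), np.int64(184)), (282, np.int64(500), np.int64(39), np.int64(83), np.int64(184), np.int64(182)
[... 1586 characters left out ...]
t64(32), np.int64(31), np.int64(34)), (294, np.int64(525), np.int64(49), np.int64(111), np.int64(43), np.int64(42), np.int64(44)), (300, np.int64(531), np.int64(58), np.int64(84), np.int64(179), np.int64(177), np.int64(181)), (306, np.int64(531), np.int64(64), np.int64(85), np.int64(183), np.int64(181), np.int64(185)), (312, np.int64(530), np.int64(69), np.int64(85), np.int64(181), np.int64(180), np.int64(183)), (318, np.int64(530), np.int64(75), np.int64(85), np.int64(182), np.int64(180), np.int64(183)), (324, np.int64(533), np.int64(84), np.int64(69), np.int64(155), np.int64(154), np.int64(157)), (330, np.int64(533), np.int64(90), np.int64(69), np.int64(142), np.int64(144), np.int64(147))]
```

Request:
{"name": "carry_out", "arguments": {
  "deltas": [
    [0,0,0,-0.2,0,0.8,-1],
    [0,0,0,0,0,0.9,-1],
    [0,0,0,0,0,0.9,-1],
    [0,0,0,0,0,0.8,-1],
    [0,0,0,0,0,0.3,-1]
  ]
}}

```text
t: 2.57
tcp_pos: [532.0, 18.7, 91.0]
ee_rot: [-0.003, -0.037, 0.999, 0.001]
force: [-1.2, 0.4, 0.2]
gripper_width: 0.6
finger_force: 0.0
```

Request:
{"name": "carry_out", "arguments": {
  "deltas": [
    [0,0,0,0,0.4,0,-1],
    [0,0,0,0,0.4,0,-1],
    [0,0,0,0,0.4,0,-1]
  ]
}}

```text
t: 2.82
tcp_pos: [532.8, 54.4, 95.5]
ee_rot: [0.001, -0.037, 0.999, -0.001]
force: [-0.9, -3.5, -2.8]
gripper_width: 0.7
finger_force: 1.4
```

Request:
{"name": "carry_out", "arguments": {
  "deltas": [
    [0,0,0,0,0.3,0,-1],
    [0,0,0,0,0.3,0,-1],
    [0,0,0,0,0.3,0,-1],
    [0,0,0,0,0.2,0,-1]
  ]
}}

```text
t: 3.15
tcp_pos: [531.0, 88.0, 95.6]
ee_rot: [0.002, -0.037, 0.999, 0.0]
force: [1.6, -2.6, 1.9]
gripper_width: 0.5
finger_force: 1.2
```

Request:
{"name": "carry_out", "arguments": {
  "deltas": [
    [0,0,0,0,0.15,0,-1],
    [0,0,0,0,0.1,0,-1]
  ]
}}

```text
t: 3.32
tcp_pos: [530.3, 94.8, 95.2]
ee_rot: [0.001, -0.037, 0.999, 0.0]
force: [1.4, -1.9, 0.7]
gripper_width: 0.9
finger_force: 1.1
```

Request:
{"name": "carry_out", "arguments": {
  "deltas": [
    [0,0,0,0,0.1,0,-1],
    [0,0,0,0,0,0,-1]
  ]
}}

```text
t: 3.48
tcp_pos: [529.3, 97.7, 94.6]
ee_rot: [0.0, -0.037, 0.999, 0.0]
force: [-0.6, 0.0, 0.0]
gripper_width: 0.4
finger_force: 0.0
```

Request:
{"name": "carry_out", "arguments": {
  "deltas": [
    [0,0,0,0,0.1,0,-1],
    [0,0,0,0,0.1,0,-1]
  ]
}}

```text
t: 3.65
tcp_pos: [528.8, 102.8, 94.5]
ee_rot: [-0.0, -0.037, 0.999, -0.0]
force: [1.1, -3.1, 1.9]
gripper_width: 0.5
finger_force: 2.1
```

Request:
{"name": "carry_out", "arguments": {
  "deltas": [
    [0,0,0,0,0.1,0,-1],
    [0,0,0,0,0,0,-1]
  ]
}}

```text
t: 3.82
tcp_pos: [528.8, 102.8, 94.5]
ee_rot: [0.0, -0.038, 0.999, -0.003]
force: [1.2, -10.1, 3.5]
gripper_width: 0.3
finger_force: 5.0
```

Request:
{"name": "carry_out", "arguments": {
  "deltas": [
    [0,0,0,0,0.1,0,-1],
    [0,0,0,0,0,0,-1]
  ]
}}

```text
t: 3.98
tcp_pos: [528.8, 102.9, 94.6]
ee_rot: [0.0, -0.038, 0.999, -0.006]
force: [1.3, -18.6, 2.7]
gripper_width: 0.2
finger_force: 8.5
```

Catch at its stop (force rising to 18 N, no motion). Back off to above the button.

Request:
{"name": "carry_out", "arguments": {
  "deltas": [
    [0,0,0,0,-0.6,0,-1],
    [0,0,0,0,-0.7,0,-1],
    [0,0,0,-0.05,-0.7,0,-1],
    [0,0,0,0,0,0,-1]
  ]
}}

```text
t: 4.32
tcp_pos: [534.2, 47.0, 94.0]
ee_rot: [-0.0, -0.036, 0.999, -0.0]
force: [-0.1, 0.1, 0.2]
gripper_width: 0.6
finger_force: 0.0
```

```bash
python3 - <<'E'
from h import *
s=bot.observe();print(s['tcp_pos'],s['force']);shot('wrist','w1')
z=load('w1');print(z['R'].T@z['t']*-1, ray(z,256,222,81))
E
```

```text
[534.19015802  47.03913344  94.03080866] [-0.10222868  0.14825972  0.23785091]
[465.04674675  41.49017788 273.01609699] [532.31650272  47.3736338   81.        ]
```

View pics/w1.png

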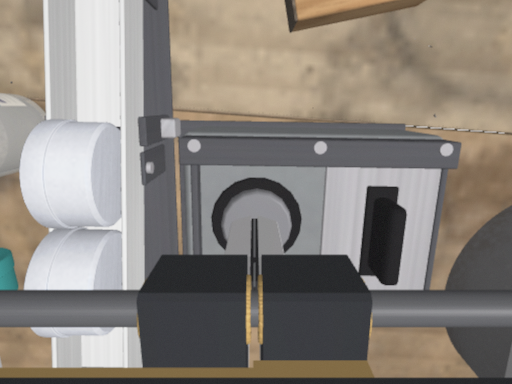

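The button, centred at about (256,225), is wholly clear and lies right under the fingertips; the catch plate's edge is at column 325. Pressing now.

Request:
{"name": "carry_out", "arguments": {
  "deltas": [
    [0,0,0,0,0,0.35,-1],
    [0,0,0,0,0,0.25,-1],
    [0,0,0,0,0,0.15,-1],
    [0,0,0,0,0,0.05,-1],
    [0,0,0,0,0,0,-1]
  ]
}}

```text
t: 4.78
tcp_pos: [534.4, 50.2, 71.9]
ee_rot: [0.0, -0.038, 0.999, 0.0]
force: [-2.9, -1.7, 13.1]
gripper_width: 0.3
finger_force: 6.6
```

Request:
{"name": "carry_out", "arguments": {
  "deltas": [
    [0,0,0,0,0,0.03,-1],
    [0,0,0,0,0,0,-1],
    [0,0,0,0,0,0,-1],
    [0,0,0,0,0,0,-1],
    [0,0,0,0,0,0,-1]
  ]
}}

```text
t: 5.2
tcp_pos: [534.4, 50.2, 71.7]
ee_rot: [0.001, -0.038, 0.999, 0.0]
force: [-4.3, -0.9, 18.7]
gripper_width: 0.6
finger_force: 9.1
```

Request:
{"name": "carry_out", "arguments": {
  "deltas": [
    [0,0,0,0,0,0,-1],
    [0,0,0,0,0,0,-1],
    [0,0,0,0,0,0,-1],
    [0,0,0,0,0,0,-1],
    [0,0,0,0,0,0,-1]
  ]
}}

```text
t: 5.62
tcp_pos: [534.4, 50.2, 71.7]
ee_rot: [0.001, -0.038, 0.999, -0.0]
force: [-3.0, -0.5, 18.5]
gripper_width: 0.8
finger_force: 9.1
```

Request:
{"name": "carry_out", "arguments": {
  "deltas": [
    [0,0,0,0,0,0,-1],
    [0,0,0,0,0,0,-1],
    [0,0,0,0,0,0,-1],
    [0,0,0,0,0,0,-1],
    [0,0,0,0,0,0,-1]
  ]
}}

```text
t: 6.03
tcp_pos: [534.4, 50.2, 71.7]
ee_rot: [0.001, -0.038, 0.999, -0.0]
force: [-3.6, -1.4, 17.9]
gripper_width: 0.4
finger_force: 9.1
```

```bash
python3 - <<'E'
from h import *
shot('side','s1')
a=cv2.imread('pics/s1.png')[130:250,160:320];cv2.imwrite('pics/s1c.png',cv2.resize(a,None,fx=4,fy=4))
E
```

```text
(no output)
```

View pics/s1c.png

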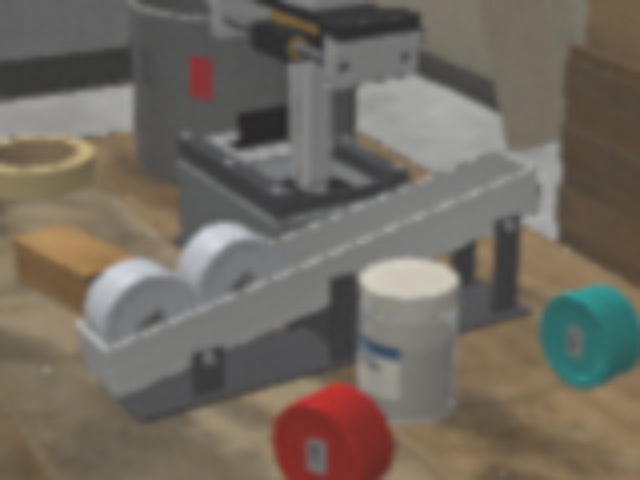

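Both tins rest at the low end (crop (140,300) and (225,265)). Checking the bucket clearance before going to the far side of the bar.

```bash
python3 - <<'E'
from h import *
z=load('scene0');P=cloud(z)
q=P[85:180,125:205].reshape(-1,3);q=q[(q[:,0]<800)&(q[:,1]>190)&(q[:,2]>20)]
for a in range(20,260,20):
    k=q[(q[:,2]>=a)&(q[:,2]<a+20)]
    if len(k):print(a,len(k),np.percentile(k[:,1],2).round(),k[:,0].min().round())
E
```

```text
20 415 224.0 420.0
40 367 224.0 510.0
60 531 224.0 510.0
80 657 224.0 510.0
100 744 224.0 508.0
120 786 224.0 510.0
140 583 224.0 510.0
```

Request:
{"name": "carry_out", "arguments": {
  "deltas": [
    [0,0,0,0,0,-0.5,-1],
    [0,0,0,0,0,-0.8,-1],
    [0,0,0,0,0,-0.8,-1],
    [0,0,0,0,0,-0.2,-1],
    [0,0,0,0,0,0,-1]
  ]
}}

```text
t: 6.5
tcp_pos: [535.1, 50.1, 139.5]
ee_rot: [0.001, -0.037, 0.999, 0.0]
force: [-0.8, 0.5, -0.6]
gripper_width: 0.4
finger_force: 0.0
```

Bucket rim is at about z 160 and starts at y 224, so it is clear of the body (z ≥ 191) and the fingers.

Request:
{"name": "carry_out", "arguments": {
  "deltas": [
    [0,0,0,0,0.7,0,-1],
    [0,0,0,0,0.9,0,-1],
    [0,0,0,0,0.9,0,-1],
    [0,0,0,0,0.8,0,-1],
    [0,0,0,0,0,0,-1]
  ]
}}

```text
t: 6.92
tcp_pos: [524.9, 151.9, 136.3]
ee_rot: [-0.002, -0.039, 0.999, 0.001]
force: [-0.3, -0.4, -0.3]
gripper_width: 0.6
finger_force: 0.0
```

Request:
{"name": "carry_out", "arguments": {
  "deltas": [
    [0,0,0,0,0,0.5,-1],
    [0,0,0,0,0,0.6,-1],
    [0,0,0,0,0,0.35,-1],
    [0,0,0,0,0,0,-1]
  ]
}}

```text
t: 7.25
tcp_pos: [523.9, 147.3, 91.4]
ee_rot: [-0.004, -0.037, 0.999, -0.0]
force: [0.2, -0.5, 0.7]
gripper_width: 0.5
finger_force: 0.0
```

Request:
{"name": "carry_out", "arguments": {
  "deltas": [
    [0,0,0,-0.15,-0.2,-0.08,-1],
    [0,0,0,0,-0.3,0,-1],
    [0,0,0,0,-0.3,0,-1],
    [0,0,0,0,-0.3,0,-1],
    [0,0,0,0,-0.3,0,-1]
  ]
}}

```text
t: 7.67
tcp_pos: [535.3, 105.6, 98.1]
ee_rot: [0.001, -0.036, 0.999, 0.0]
force: [0.4, 2.6, -2.0]
gripper_width: 0.3
finger_force: 1.3
```

Request:
{"name": "carry_out", "arguments": {
  "deltas": [
    [0,0,0,0,-0.3,0,-1],
    [0,0,0,0,-0.3,0,-1],
    [0,0,0,0,-0.2,0,-1],
    [0,0,0,0,-0.1,0,-1]
  ]
}}

```text
t: 8.0
tcp_pos: [536.8, 78.2, 97.9]
ee_rot: [0.0, -0.036, 0.999, -0.0]
force: [0.6, 2.4, 0.9]
gripper_width: 0.4
finger_force: 1.1
```

Request:
{"name": "carry_out", "arguments": {
  "deltas": [
    [0,0,0,0,-0.1,0,-1],
    [0,0,0,0,-0.1,0,-1],
    [0,0,0,0,0,0,-1]
  ]
}}

```text
t: 8.25
tcp_pos: [536.9, 72.8, 97.5]
ee_rot: [-0.0, -0.037, 0.999, -0.0]
force: [0.3, 0.5, -0.2]
gripper_width: 0.6
finger_force: 0.1
```

Request:
{"name": "carry_out", "arguments": {
  "deltas": [
    [0,0,0,0,-0.15,0,-1],
    [0,0,0,0,-0.1,0,-1],
    [0,0,0,0,0,0,-1]
  ]
}}

```text
t: 8.5
tcp_pos: [537.3, 65.9, 97.4]
ee_rot: [-0.0, -0.037, 0.999, 0.0]
force: [-0.5, 2.0, 1.7]
gripper_width: 0.4
finger_force: 1.0
```

Request:
{"name": "carry_out", "arguments": {
  "deltas": [
    [0,0,0,0,-0.1,0,-1],
    [0,0,0,0,-0.1,0,-1],
    [0,0,0,0,0,0,-1]
  ]
}}

```text
t: 8.75
tcp_pos: [537.4, 65.6, 97.6]
ee_rot: [-0.0, -0.035, 0.999, 0.006]
force: [-1.5, 15.8, 3.3]
gripper_width: 0.4
finger_force: 7.8
```

Travel matches: 102.8 + 35 − 72 = 65.8, and the force rises at 65.6, so the catch is home. Retreating and checking.

Request:
{"name": "carry_out", "arguments": {
  "deltas": [
    [0,0,0,0,0.4,0,-1],
    [0,0,0,0,0.2,0,-1],
    [0,0,0,0,0,-0.8,-1],
    [0,0,0,0,0,-0.9,-1],
    [0,0,0,0,0,-0.9,-1]
  ]
}}

```text
t: 9.17
tcp_pos: [535.8, 77.4, 175.5]
ee_rot: [-0.001, -0.037, 0.999, -0.001]
force: [0.4, -0.4, 0.2]
gripper_width: 0.2
finger_force: 0.0
```

Request:
{"name": "carry_out", "arguments": {
  "deltas": [
    [0,0,0,0,0,-0.9,-1],
    [0,0,0,0,0,-0.5,-1],
    [0,0,0,0,0,0,-1]
  ]
}}

```text
t: 9.42
tcp_pos: [538.9, 77.4, 221.0]
ee_rot: [0.004, -0.037, 0.999, -0.001]
force: [0.5, -0.4, -0.7]
gripper_width: 0.8
finger_force: 0.0
```

```bash
python3 - <<'E'
from h import *
shot('wrist','w2');z=load('w2');P=cloud(z);im=z['im'].astype(int)
q=P[(im.max(2)<60)&(P[...,2]>106)&(P[...,2]<117)&(abs(P[...,0]-534)<30)];print(len(q),cv2.minAreaRect(q[:,:2].astype(np.float32)))
E
```

```text
541 ((534.6492919921875, 47.09850311279297), (43.195472717285156, 9.984543800354004), 3.1503536701202393)
```

View pics/w2.png

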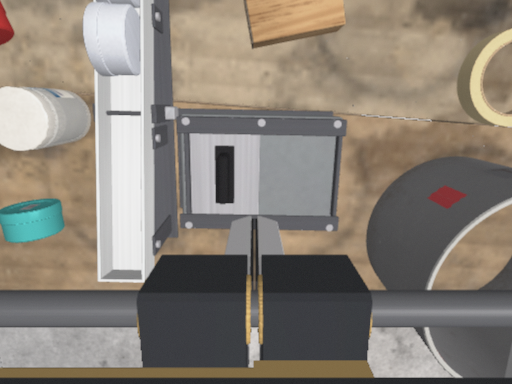

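The catch is back home, with its bar at (225,175) and the button covered. A tin is past the gate at (113,38), and the block and jar are undisturbed.

```bash
python3 -c "
from workcell import order
print(order.finish_job())"
```

```text
the job is handed in; nothing more can be done
None
```

The job is done and handed in at about 9.5 s: the catch was opened to its stop, the button was held fully down until both tins lay at the low end, and the catch was slid back to its home stop, with the tins, jar and block left untouched.

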